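# Stand the bead jar in its holder and find which way its cap opens

### The arm

A 7-joint arm with a two-finger parallel gripper is mounted at the origin on the work surface. World frame = base frame: x ahead of the robot, y to its left, z up, the work surface at z = 0. Lengths are in m, angles in degrees, forces in N, time in s.
With the tool pointing down it reaches from about 0.425 to 0.875 m from the base axis. Payload 4.7 kg.
Tool frame: the origin (TCP) lies midway between the tips of the shut fingers; the grasp point (between the pads) lies env.grip_point_offset behind it (env.grip_point_offset is the distance from the TCP to the grasp point, in m); z points along the fingers, y is the line along which they close (so a half turn about z gives the same grasp; the last joint's range is limited). The gripper opens to 87 mm and grips with 3 to 60 N. Pads are 19 mm wide; open, the fingers measure 117 mm over their backs; the gripper's body (75 mm by 190 mm) begins 51 mm behind the grasp point.
Start: joints at [78.1, 18.392, -4.016, 83.108, 1.295, 78.541, -3.26], TCP at [0.143, -0.634, 0.223] pointing down, gripper open.
Joint ranges: [-163.93, 163.93], [-17.29, 119.83], [-79.2, 71.16], [3.27, 140.29], [-89.18, 269.18], [5.43, 117.66], [-154.24, 154.24]. Speed limits (degrees/s): [147.25, 147.25, 180, 180, 180, 180, 180].

### API

Orientations are given as [roll, pitch, yaw] about the fixed x, y, z axes, in that order (R = Rz(yaw) Ry(pitch) Rx(roll)).
In Python, from cell import env gives the robot as it stands.
- The arm moves only by the shell command python3 -m creep 'ROWS' [FORCE]. ROWS is a JSON object of lists of equal length, an entry for each row: "translation": the shift along the tool's x, y, z in units of 0.08 m (1.0 is 0.08 m), a list of three; "turn": the turn, a rotation vector about the tool's x, y, z in units of 180 degrees (1.0 is 180 degrees), a list of three; "grip": the opening, from 0 (shut) to 1 (fully open). In form: {"translation": [[x, y, z], ...], "turn": [[ax, ay, az], ...], "grip": [grip, ...]}. A call has 1 to 5 rows; each row shifts and turns the commanded pose from where the row before left it, along the tool's axes as they then stand; what a row does not reach is not made up. A row lasts 1/8 s, in which the tool goes at most 62.5 mm and 10.7 degrees, less where a joint would pass 70% of its speed; a pose out of reach is approached as far as the arm can. A call with a number of a shift or a turn outside -1 to 1 is refused whole. A call with a gripper value outside its range is refused whole. The fingers move at their own pace and stop on an object; FORCE is the grip in N (left out, the last holds). Time passes only in rows, so rows that do not move let the fingers close. It gives the time, the measured TCP pose, the force, the opening and the grip force at its end, in the units of the state.
- env.get_obs(): the state, without advancing time (a new reading comes with each control period).
- env.read_camera(name): name is "side" or "top"; returns a dict with "frame" (384x512x3 uint8, red, green, blue), "z_map" (384x512 float32, m along the optical axis (not along the pixel's ray), 0 where there is no reading), "K" (3x3 intrinsics, pixels), "rvec" (rotation vector, rad) and "tvec" (3), from world to camera coordinates, as OpenCV has them. Camera axes: x right, y down, z forward; pixel columns grow to the right and rows downward; lengths in m; the calibration is good to about 2 mm. A picture is of the moment at which its call begins.
- env.sign_off(): hands the job in; it is judged then, once.
The state is a dict: "time_s": time; "qpos": joint angles; "joint_velocities": joint speeds; "effort": joint torques, N m; "tool_pos": TCP position; "tool_rot": TCP orientation; "force": force on the tool from outside, world axes, zero at the start; "wrist_torque": the same for the moment, N m; "grip_width": finger opening in m; "grasp_force": force on a finger pad.
Only numpy, scipy, OpenCV 4.12 (cv2) and the standard library are available. Lean on these libraries where they do the work, as an engineer would, in place of code of your own. Each camera call takes 0.05 s, during which the arm holds its last target. There are 200 camera calls.

### The job

Of the two hexagonal bead jars, take the one standing next to the brass cup and stand it upright, cap still on, fully down in the hexagonal well of the wooden holder, so that it cannot turn. Then twist its cap off: nobody knows whether it opens clockwise or anticlockwise, so try one way and, if it does not come loose, the other. Finish with the jar still fully down in the holder and the cap held still in the gripper, lifted a good 5 cm straight above the open jar; do not put it down, do not tip the jar over, and leave the other jar, the cup, the finial and the other things on the counter where they are.

Things in the scene. Friction and masses are not known exactly. Their poses are not given: they have to be found in the camera images.
- jar_a_center (a point): a hexagonal glass jar of black onyx beads, one of two alike: 50 mm over flats, 57.7 mm over corners, glass 60 mm tall, 91 mm to the top of the cap's rib, about 0.36 kg, loose, at first standing on the counter, closed. Point on its axis, half-way up the glass (30 mm above its underside); z up, x to a corner of the hexagon.
- jar_b_center (a point): a hexagonal glass jar of black onyx beads, one of two alike: 50 mm over flats, 57.7 mm over corners, glass 60 mm tall, 91 mm to the top of the cap's rib, about 0.36 kg, loose, at first standing on the counter, closed. Point on its axis, half-way up the glass (30 mm above its underside); z up, x to a corner of the hexagon.
- cap_a_center (a point): the round knurled brass cap of jar_a: 48 mm across in its upper 10 mm (skirt 46 to 47 mm), 26.5 mm tall, a low rib 5 mm wide, 3 mm high along x across the top. Point on its axis 13.3 mm above its rim; closed, 44.8 mm above jar_a_center with x along the jar's x to 2 degrees, up to 2 mm of lift. The jar may be lifted and carried by it; a gripper turned past a stop slips round it.
- cap_b_center (a point): the round knurled brass cap of jar_b: 48 mm across in its upper 10 mm (skirt 46 to 47 mm), 26.5 mm tall, a low rib 5 mm wide, 3 mm high along x across the top. Point on its axis 13.3 mm above its rim; closed, 44.8 mm above jar_b_center with x along the jar's x to 2 degrees, up to 2 mm of lift. The jar may be lifted and carried by it; a gripper turned past a stop slips round it.
- cap_a: the cap of jar_a again: origin on its axis at the lower rim, x along the rib, z up. Its lugs may be of either hand; nothing outside shows which. Turned the wrong way it stops firmly within about 10 degrees. The right way it moves easily, lifts off straight up between about 50 and 83 degrees from closed, and stops at about 86.
- cap_b: the cap of jar_b again: origin on its axis at the lower rim, x along the rib, z up. Its lugs may be of either hand; nothing outside shows which. Turned the wrong way it stops firmly within about 10 degrees. The right way it moves easily, lifts off straight up between about 50 and 83 degrees from closed, and stops at about 86.
- jar_a: the same jar as jar_a_center; origin at the centre of its underside, x to a corner, z up
- jar_b: the same jar as jar_b_center; origin at the centre of its underside, x to a corner, z up
- well_floor (a point): centre of the floor of the hexagonal well in the fixed dark wooden holder, 8 mm above the counter. Well 54 mm over flats; straight walls to 18 mm above this floor, flared mouth about 62 mm over flats 23 mm above it. z up, x to a corner of the well: the jar fits at any 60 degree step. Foot: a disc of 104 mm diameter.
- cup_center (a point): the brass bead cup, loose, 52 mm across, 38 mm tall; point on its axis half-way up. It stands 80 to 105 mm from the axis of the jar that is meant; the other jar is at least 300 mm away from it. Leave it alone.
- finial_center (a point): the rose quartz finial standing loose by the other jar, 38 mm across the foot, 60 mm tall; point on its axis half-way up. Leave it alone.
- spool_center (a point): wooden thread spool standing loose, 40 mm across, 40 mm tall; point on its axis half-way up. Leave it alone.
- pliers: round-nose pliers lying loose, 125 mm long, 54 mm wide, 12 mm high; origin under the pivot, x towards the nose. Leave them alone.
- gauge: steel bead gauge lying loose, a bar 30 by 160 by 6 mm, long along y; origin under its middle. Leave it alone.
- tray_mid (a point): brown bakelite sorting tray, fixed, 120 by 200 (y) by 18 mm; point at its middle, half-way up. Not needed.
Things that resemble listed ones, but are neither listed nor needed, are in the scene too. Leave any red look-alike of the cap_b alone.

How it is judged (in metres and radians):
On the way, in this order (a step that is already met when the one before it is completed fails the run):
1. the jar next to the brass cup stands upright, fully down in the well, with its cap on (((horizontal distance between jar_a_center and well_floor below 0.006 m and z of jar_a_center in the frame of well_floor below 0.034 m and angle between jar_a_center's own z axis and vertical below 0.1 rad and horizontal distance between jar_b_center and cup_center above 0.16 m and z of cap_a_center in the frame of jar_a_center below 0.052 m) or (horizontal distance between jar_b_center and well_floor below 0.006 m and z of jar_b_center in the frame of well_floor below 0.034 m and angle between jar_b_center's own z axis and vertical below 0.1 rad and horizontal distance between jar_a_center and cup_center above 0.16 m and z of cap_b_center in the frame of jar_b_center below 0.052 m))), for 0.2 s.
2. its cap is lifted clear off by the gripper while the jar stays in the well (((horizontal distance between jar_a_center and well_floor below 0.006 m and z of jar_a_center in the frame of well_floor below 0.034 m and angle between jar_a_center's own z axis and vertical below 0.1 rad and horizontal distance between jar_b_center and cup_center above 0.16 m and z of cap_a_center in the frame of jar_a_center above 0.075 m and horizontal distance between cap_a_center and jar_a_center below 0.12 m and contact force between the fingers and cap_a above 1 N and contact force between cap_a and jar_a below 0.1 N) or (horizontal distance between jar_b_center and well_floor below 0.006 m and z of jar_b_center in the frame of well_floor below 0.034 m and angle between jar_b_center's own z axis and vertical below 0.1 rad and horizontal distance between jar_a_center and cup_center above 0.16 m and z of cap_b_center in the frame of jar_b_center above 0.075 m and horizontal distance between cap_b_center and jar_b_center below 0.12 m and contact force between the fingers and cap_b above 1 N and contact force between cap_b and jar_b below 0.1 N))), for 0.2 s.
At the end, for the whole second after the job is handed in: Jar from beside the cup down in the well (within 6 mm of axis, 4 mm of floor, 0.1 rad upright), untouched, at rest; its cap still in the fingers, off the jar, 30 mm or more above its closed place, within 120 mm of the jar's axis; other jar and cap within 30 mm of their start (((horizontal distance between jar_a_center and well_floor below 0.006 m and z of jar_a_center in the frame of well_floor below 0.034 m and angle between jar_a_center's own z axis and vertical below 0.1 rad and horizontal distance between jar_b_center and cup_center above 0.16 m and z of cap_a_center in the frame of jar_a_center above 0.075 m and horizontal distance between cap_a_center and jar_a_center below 0.12 m and contact force between the fingers and cap_a above 1 N and contact force between each of cap_a, the fingers and jar_a below 0.1 N and distance of each of jar_b_center, cap_b_center from where it was at the start of the episode below 0.03 m and linear speed of each of cap_a, jar_a below 0.03 m/s) or (horizontal distance between jar_b_center and well_floor below 0.006 m and z of jar_b_center in the frame of well_floor below 0.034 m and angle between jar_b_center's own z axis and vertical below 0.1 rad and horizontal distance between jar_a_center and cup_center above 0.16 m and z of cap_b_center in the frame of jar_b_center above 0.075 m and horizontal distance between cap_b_center and jar_b_center below 0.12 m and contact force between the fingers and cap_b above 1 N and contact force between each of cap_b, the fingers and jar_b below 0.1 N and distance of each of jar_a_center, cap_a_center from where it was at the start of the episode below 0.03 m and linear speed of each of cap_b, jar_b below 0.03 m/s))); the arm keeps its last pose, push and grip.
It fails at once if a jar is tipped by more than 0.7 rad (angle between any of jar_a_center, jar_b_center's own z axis and vertical above 0.7 rad).
It fails at once if a bystander (cup, finial, spool, pliers, gauge) is moved by more than 30 mm (distance of any of cup_center, finial_center, spool_center, pliers, gauge from where it was at the start of the episode above 0.03 m).
It also fails if it takes over 56 s, if anything falls off the work surface, if the arm or the gripper's body presses on something with over 40 N, if the wrist force passes 120 N, or if a joint passes its speed limit or range.

## Working session

There is one attempt and no reset: what is moved stays moved. The work goes in short steps, Python scripts to look and compute and a shell command to move; the robot and the scene stay as the last step left them, time stands still between calls to the robot, and variables do not carry over. Pictures are saved under pics/ and viewed, at most 10 in all, crops included, and the job is handed in when it is done.

```bash
mkdir -p pics; cat > h.py <<'E'
import numpy as np, cv2
from cell import env
def cam(n):
    c=env.read_camera(n); R=cv2.Rodrigues(np.array(c["rvec"],float))[0]; z=c["z_map"]; K=np.array(c["K"])
    v,u=np.mgrid[:z.shape[0],:z.shape[1]]
    P=np.stack([(u-K[0,2])/K[0,0]*z,(v-K[1,2])/K[1,1]*z,z],-1)
    W=(P-np.array(c["tvec"]).ravel())@R; W[z==0]=np.nan
    return c["frame"],W
def save(n,f,s=1): cv2.imwrite(f"pics/{n}.png",cv2.resize(f[...,::-1],None,fx=s,fy=s,interpolation=cv2.INTER_CUBIC))
E
python3 - <<'E'
from h import *
o=env.get_obs(); print({k:np.round(v,3) for k,v in o.items()}, env.grip_point_offset)
for n in("top","side"):
    f,W=cam(n); save(n+"0",f,1.5); np.save(n+"0.npy",W); np.save(n+"0f.npy",f)
E
```

```text
{'time_s': np.float64(0.0), 'qpos': array([78.1  , 18.439, -4.016, 83.174,  1.297, 78.542, -3.26 ]), 'joint_velocities': array([-0.032,  0.023,  0.04 , -0.039,  0.001, -0.054,  0.123]), 'effort': array([-0.0000e+00, -4.9129e+01, -4.0400e-01, -3.1253e+01, -6.4000e-02,
        4.4000e-02,  0.0000e+00]), 'tool_pos': array([ 0.143, -0.634,  0.221]), 'tool_rot': array([-1.7989e+02,  8.0000e-03,  1.2711e+01]), 'force': array([-0.484,  0.414, -0.288]), 'wrist_torque': array([ 0.004, -0.013,  0.021]), 'grasp_force': np.float64(0.0), 'grip_width': np.float64(0.087)} 0.0187
```

View pics/top0.png

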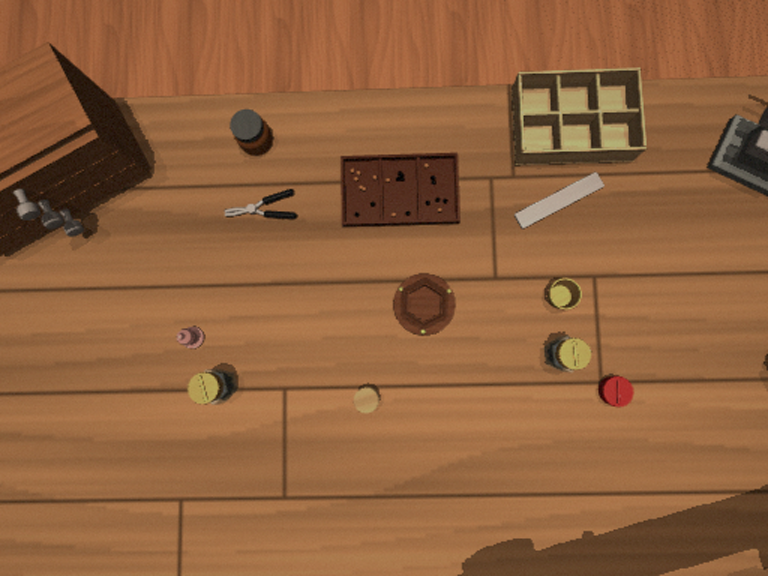

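View pics/side0.png

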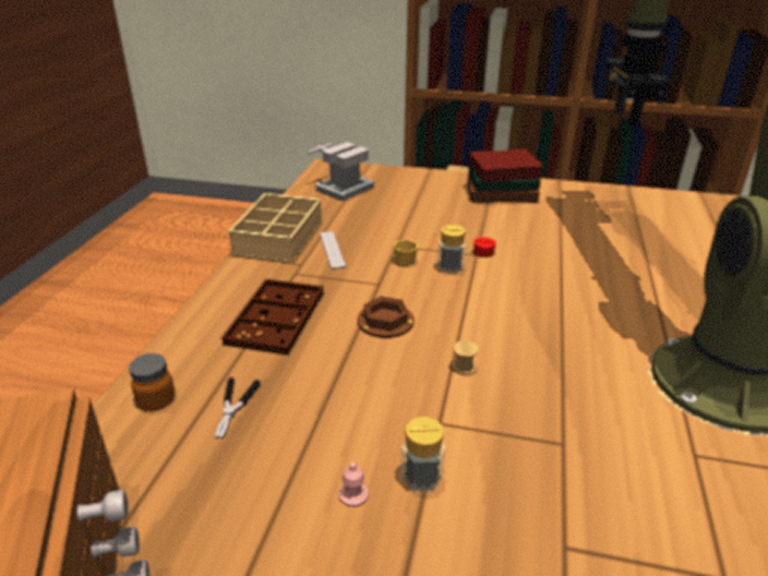

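The top picture (1.5x) shows these things that could be taken for the jar or its parts:
- A jar with a brass cap at (573,353), beside the brass cup at (565,294). This is the one I want.
- A jar at (207,388) beside the pink finial at (190,337), which is the other jar.
- A red look-alike cap at (617,391) and an amber jar at (250,130), both decoys.

The well is at (424,304). In the side view the chosen jar is at (452,248), and the cup at (405,252). Next is a close crop to check this, plus measurements.

```bash
cat > m.py <<'E'
from h import *
W=np.load("top0.npy"); f=np.load("top0f.npy")
save("crop",f[170:290,260:430],4.5)
def box(u,v,r): return W[v-r:v+r,u-r:u+r].reshape(-1,3), f[v-r:v+r,u-r:u+r].reshape(-1,3)
for n,u,v in(("jar",382,236),("other",138,259)):
    p,c=box(u,v,22); s=p[p[:,2]>.075]; 
    print(n,"zmax",np.nanmax(p[:,2]),len(s)); 
    e=cv2.minEnclosingCircle(s[:,:2].astype(np.float32)); print(" top med z",np.median(s[:,2]),"mean",s.mean(0),"circ",e)
    rib=s[s[:,2]>np.median(s[:,2])+.0017]; print(" rib n",len(rib),rib.mean(0), )
    q=rib[:,:2]-rib[:,:2].mean(0); print(np.linalg.svd(q,full_matrices=False)[1:])
for n,u,v,r,h in(("cup",376,196,15,.015),("red",411,261,15,.015)):
    p,c=box(u,v,r); s=p[p[:,2]>h]; print(n,s.mean(0),cv2.minEnclosingCircle(s[:,:2].astype(np.float32)),s[:,2].max())
p,c=box(283,202,26); d=p[p[:,2]>.003]; print("foot",cv2.minEnclosingCircle(d[:,:2].astype(np.float32)))
rim=p[p[:,2]>.024]; print("rim",len(rim),rim.mean(0),rim[:,2].max(),cv2.minAreaRect(rim[:,:2].astype(np.float32)))
h=cv2.convexHull(rim[:,:2].astype(np.float32))[:,0]; ctr=(h.max(0)+h.min(0))/2
# hexagon fit of the rim by support widths
t=np.deg2rad(np.arange(0,180,2)); w=[np.ptp(rim[:,:2]@[np.cos(a),np.sin(a)]) for a in t]
print("rim widths",np.c_[np.rad2deg(t),np.round(np.array(w)*1000,1)].tolist()[::3])
E
python3 m.py
```

```text
jar zmax 0.09379018689458352 389
 top med z 0.08891222945213718 mean [ 0.47565521 -0.25522202  0.08861155] circ ((0.47583651542663574, -0.25695154070854187), 0.024923691526055336)
 rib n 66 [ 0.47568885 -0.25817923  0.09157974]
(array([0.08811842, 0.07247962]), array([[-0.99908099, -0.04286238],
       [ 0.04286238, -0.99908099]]))
other zmax 0.09463459235987629 381
 top med z 0.08899255469051869 mean [0.43617164 0.30373367 0.08861232] circ ((0.4359634816646576, 0.3055334687232971), 0.024838734418153763)
 rib n 56 [0.43576308 0.30403698 0.09170841]
(array([0.08013314, 0.06419318]), array([[-0.98129153, -0.19252772],
       [-0.19252772,  0.98129153]]))
cup [ 0.57423802 -0.26740178  0.03223698] ((0.5720588564872742, -0.2624073922634125), 0.025915512815117836) 0.04426121164676453
red [ 0.41544039 -0.33795054  0.02717209] ((0.41520658135414124, -0.33960771560668945), 0.025206375867128372) 0.03266720467856661
foot ((0.5690714716911316, -0.03667525574564934), 0.08786854147911072)
rim 375 [ 0.56412197 -0.0362875   0.03041807] 0.035822914038759986 ((0.5635932087898254, -0.03660088777542114), (0.07371953129768372, 0.0811142548918724), 88.64069366455078)
rim widths [[0.0, 81.0], [6.000000000000001, 80.4], [12.000000000000002, 79.1], [18.0, 76.9], [24.000000000000004, 73.9], [29.999999999999996, 75.3], [36.0, 78.5], [42.0, 80.7], [48.00000000000001, 82.1], [54.0, 82.6], [59.99999999999999, 82.2], [66.0, 81.4], [72.0, 79.8], [78.0, 77.3], [84.0, 74.3], [90.0, 74.4], [96.00000000000001, 77.7], [102.0, 80.1], [108.0, 81.6], [114.00000000000001, 82.3], [119.99999999999999, 82.0], [126.0, 80.9], [132.0, 78.9], [138.0, 76.6], [144.0, 74.0], [150.0, 75.0], [156.0, 77.4], [162.0, 79.5], [168.0, 80.7], [174.0, 81.1]]
```

View pics/crop.png

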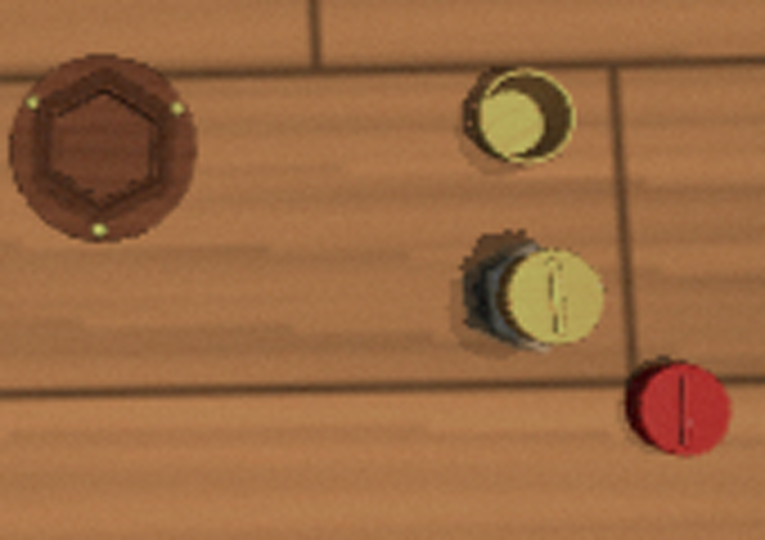

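The crop confirms the choice: a closed brass-capped jar at crop (553,297) beside the open brass cup at (525,115). The red cap at (683,410) and the well at (103,150) stand apart from it. Next I refine the angles.

```bash
cat > m2.py <<'E'
from h import *
from scipy.optimize import minimize
W=np.load("top0.npy"); f=np.load("top0f.npy")
p=W[176:228,257:309].reshape(-1,3); p=p[p[:,2]>.022]
n=lambda a:np.array([np.cos(a),np.sin(a)])
def fit(q):
    def c(x):
        r=0
        for k in range(6):
            s=np.sort(q[:,:2]@n(x[2]+np.pi/6+k*np.pi/3))[-6:].mean()-x[:2]@n(x[2]+np.pi/6+k*np.pi/3); r+=(s-x[3])**2
        return r*1e6
    return min((minimize(c,[*q[:,:2].mean(0),np.deg2rad(a),.036],method="Nelder-Mead",options=dict(maxiter=4000,xatol=1e-6)) for a in(-20,-10,0,10,20)),key=lambda r:r.fun)
r=fit(p); print("well hex",r.x[:2],np.rad2deg(r.x[2]),r.x[3],r.fun)
# rim-only flat-angle profile
t=np.arange(0,60,1.); w=[sum(np.ptp(p[:,:2]@n(np.deg2rad(a+k*60))) for k in range(3)) for a in t]; print("min-width normal",t[np.argmin(w)])
g=cv2.cvtColor(f,cv2.COLOR_RGB2GRAY).astype(float)
for nm,u,v in(("jar",382,236),("other",138,259)):
    vv,uu=np.mgrid[v-22:v+22,u-22:u+22]; P=W[vv,uu]; 
    m=P[...,2]>.082; c=P[m][:,:2]; ctr=(c.max(0)+c.min(0))/2; G=g[vv,uu]; G=G-cv2.GaussianBlur(G,(0,0),4)
    d=np.hypot(*(P[...,:2]-ctr).transpose(2,0,1)); m&=d<.018
    s=np.where(G[m]<-6,1,0); q=P[m][s>0][:,:2]; q=q-q.mean(0); e=np.linalg.svd(q,full_matrices=False); print(nm,ctr,"dark line",len(q),e[1],np.rad2deg(np.arctan(e[2][0,1]/e[2][0,0])))
    R=P[(d<.022)&(P[...,2]>.0905)][:,:2]; q=R-R.mean(0); 
    # direction maximising height contrast
    best=max(np.arange(-90,90,1.),key=lambda a:np.nanmean(np.where(np.abs((P[...,:2]-ctr)@n(np.deg2rad(a+90)))<.0035,P[...,2],np.nan)[d<.02])); print(" height rib",best)
E
python3 m2.py
```

```text
well hex [ 0.56377835 -0.03561823] -11.098191123854795 0.03732060720475837 0.07009821827264169
min-width normal 26.0
jar [ 0.47592518 -0.25695155] dark line 18 [0.03846639 0.01127061] 2.1196228507834034
 height rib 1.0
other [0.43526502 0.30556553] dark line 18 [0.04306107 0.01090369] 17.24605833546169
 height rib 12.0
```

```bash
python3 - <<'E'
from h import *
c=env.read_camera("top")
fs=[c["frame"].astype(float)]+[env.read_camera("top")["frame"].astype(float) for _ in range(5)]
f=np.mean(fs,0).astype(np.uint8)
def rect(cx,cy,z,s=390,half=.05):
    v,u=np.mgrid[:s,:s]; X=cx+half-v/s*2*half; Y=cy+half-u/s*2*half
    p=np.stack([X,Y,np.full_like(X,z)],-1).reshape(-1,3).astype(float)
    m=cv2.projectPoints(p,np.array(c["rvec"],float),np.array(c["tvec"],float),np.array(c["K"]),None)[0].reshape(s,s,2).astype(np.float32)
    return cv2.remap(f,m[...,0],m[...,1],cv2.INTER_CUBIC)
save("rect",np.hstack([rect(.5638,-.0356,.031),rect(.476,-.2565,.088)]))
E
```

```text
(no output)
```

View pics/rect.png

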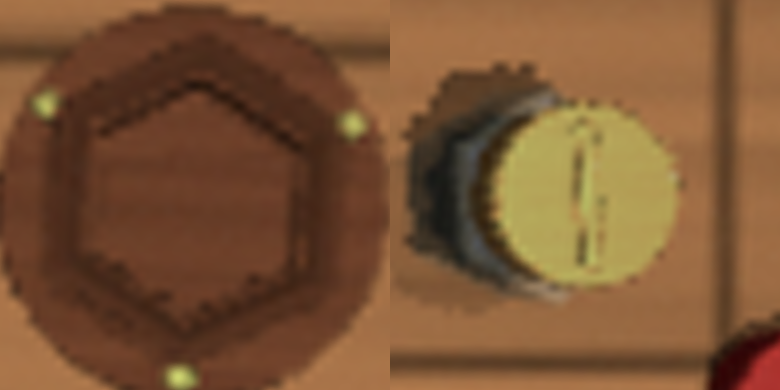

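The rectified view shows the well studs at (45,103), (352,124) and (180,377), so the well's corners sit at −4° mod 60 and its centre is near (0.563,−0.035). The cap centre in the right half is at (587,195), which gives (0.476,−0.257), with the rib at about +3°. The jar therefore has to turn about −7°.

```bash
cat > d.py <<'E'
import sys
from h import *
from scipy.spatial.transform import Rotation as Ro
x,y,z,yaw=map(float,sys.argv[1:5]); o=env.get_obs()
R=Ro.from_euler("xyz",o["tool_rot"],degrees=True); T=Ro.from_euler("xyz",[180,0,yaw],degrees=True)
print("t",round(float(o["time_s"]),2),"pos",np.round(o["tool_pos"],4),"rot",np.round(o["tool_rot"],2),"q7",round(float(o["qpos"][6]),1),"F",np.round(o["force"],1),"M",np.round(o["wrist_torque"],2),"w",o["grip_width"])
print("shift units",np.round(R.inv().apply(np.array([x,y,z])-o["tool_pos"])/.08,3),"turn units",np.round((R.inv()*T).as_rotvec()/np.pi,4))
E
python3 d.py .476 -.257 .16 94
```

```text
t 0.4 pos [ 0.143  -0.634   0.2225] rot [-179.99    0.     12.71] q7 -3.3 F [0.5 0.2 0.6] M [0.   0.04 0.03] w 0.08719393212461682
shift units [ 5.098 -3.682  0.781] turn units [-0.     -0.     -0.4516]
```

```bash
python3 -m creep '{"translation":[[0.51,-0.368,0.078],[0.51,-0.368,0.078],[0.51,-0.368,0.078],[0.51,-0.368,0.078],[0.51,-0.368,0.078]],"turn":[[0,0,0],[0,0,0],[0,0,0],[0,0,0],[0,0,0]],"grip":[1,1,1,1,1]}' 50; python3 -m creep '{"translation":[[0.51,-0.368,0.078],[0.51,-0.368,0.078],[0.51,-0.368,0.078],[0.51,-0.368,0.078],[0.51,-0.368,0.078]],"turn":[[0,0,0],[0,0,0],[0,0,0],[0,0,0],[0,0,0]],"grip":[1,1,1,1,1]}'; python3 -m creep '{"translation":[[0,0,0],[0,0,0],[0,0,0],[0,0,0],[0,0,0]],"turn":[[0,0,-0.055],[0,0,-0.055],[0,0,-0.055],[0,0,-0.055],[0,0,-0.055]],"grip":[1,1,1,1,1]}';python3 -m creep '{"translation":[[0,0,0],[0,0,0],[0,0,0],[0,0,0],[0,0,0]],"turn":[[0,0,-0.055],[0,0,-0.055],[0,0,-0.055],[0,0,0],[0,0,0]],"grip":[1,1,1,1,1]}'; python3 d.py .476 -.257 .16 94;python3 d.py .476 -.257 .063 94
```

```text
time_s: 1.02
tool_pos: [0.3106, -0.4444, 0.1914]
tool_rot: [180.0, -0.0, 12.7]
force: [0.5, 0.6, -0.1]
grip_width: 0.0868
grasp_force: 0.0
time_s: 1.65
tool_pos: [0.4772, -0.256, 0.1603]
tool_rot: [179.9, -0.0, 12.7]
force: [-0.5, -0.4, 0.1]
grip_width: 0.087
grasp_force: 0.0
time_s: 2.28
tool_pos: [0.4762, -0.2572, 0.1602]
tool_rot: [180.0, 0.0, 62.5]
force: [-0.0, -0.9, -0.1]
grip_width: 0.087
grasp_force: 0.0
time_s: 2.9
tool_pos: [0.4762, -0.2572, 0.1602]
tool_rot: [180.0, 0.0, 91.7]
force: [-0.6, 0.5, -0.7]
grip_width: 0.087
grasp_force: 0.0
t 2.9 pos [ 0.4762 -0.2572  0.1602] rot [1.7999e+02 1.0000e-02 9.1740e+01] q7 23.1 F [-0.6  0.5 -0.7] M [-0.03 -0.09 -0.06] w 0.08698781787615203
shift units [ 0.003 -0.002  0.003] turn units [ 0.      0.0001 -0.0126]
t 2.9 pos [ 0.4762 -0.2572  0.1602] rot [1.7999e+02 1.0000e-02 9.1740e+01] q7 23.1 F [-0.6  0.5 -0.7] M [-0.03 -0.09 -0.06] w 0.08698781787615203
shift units [ 0.003 -0.002  1.215] turn units [ 0.      0.0001 -0.0126]
```

```bash
python3 -m creep '{"translation":[[0,0,0.3],[0,0,0.3],[0,0,0.3],[0,0,0.3],[0,0,0]],"turn":[[0,0,0],[0,0,0],[0,0,0],[0,0,0],[0,0,0]],"grip":[1,1,1,1,1]}'; python3 -m creep '{"translation":[[0,0,0],[0,0,0],[0,0,0],[0,0,0],[0,0,0]],"turn":[[0,0,0],[0,0,0],[0,0,0],[0,0,0],[0,0,0]],"grip":[0.7,0.6,0.5,0.4,0.3]}' 50; python3 -m creep '{"translation":[[0,0,0],[0,0,0],[0,0,0],[0,0,0],[0,0,0]],"turn":[[0,0,0],[0,0,0],[0,0,0],[0,0,0],[0,0,0]],"grip":[0,0,0,0,0]}' 50; python3 d.py .476 -.257 .063 91.7
```

```text
time_s: 3.52
tool_pos: [0.4747, -0.2564, 0.0624]
tool_rot: [-179.8, -0.1, 91.8]
force: [-0.4, 0.3, -0.0]
grip_width: 0.0871
grasp_force: 0.0
time_s: 4.15
tool_pos: [0.4762, -0.2573, 0.0644]
tool_rot: [-180.0, 0.0, 91.9]
force: [-0.1, -0.2, 0.8]
grip_width: 0.0466
grasp_force: 50.0
time_s: 4.78
tool_pos: [0.4762, -0.2573, 0.0643]
tool_rot: [-180.0, 0.0, 91.9]
force: [-2.3, -0.3, 3.8]
grip_width: 0.0461
grasp_force: 50.0
t 4.78 pos [ 0.4762 -0.2573  0.0643] rot [-1.7999e+02  2.0000e-02  9.1910e+01] q7 20.3 F [-2.3 -0.3  3.8] M [0.02 0.29 0.  ] w 0.046144883710001534
shift units [ 0.003 -0.002  0.017] turn units [-0.      0.0001  0.0011]
```

```bash
python3 -m creep '{"translation":[[0,0,-0.1],[0,0,-0.3],[0,0,-0.3],[0,0,-0.3],[0,0,0]],"turn":[[0,0,0],[0,0,0],[0,0,0],[0,0,0],[0,0,0]],"grip":[0,0,0,0,0]}' 50; python3 d.py .563 -.035 .144 84.9; python3 - <<'E'
from h import *
f,W=cam("side"); save("lift",f[110:260,180:400],3.5)
E
```

```text
time_s: 5.4
tool_pos: [0.4773, -0.2575, 0.1453]
tool_rot: [179.8, 0.1, 91.9]
force: [0.1, 0.1, -3.3]
grip_width: 0.0463
grasp_force: 50.0
t 5.4 pos [ 0.4773 -0.2575  0.1453] rot [1.7984e+02 1.0000e-01 9.1910e+01] q7 22.8 F [ 0.1  0.1 -3.3] M [-0.08 -0.13  0.04] w 0.046342106706998426
shift units [2.744 1.164 0.015] turn units [0.0009 0.0005 0.039 ]
```

View pics/lift.png

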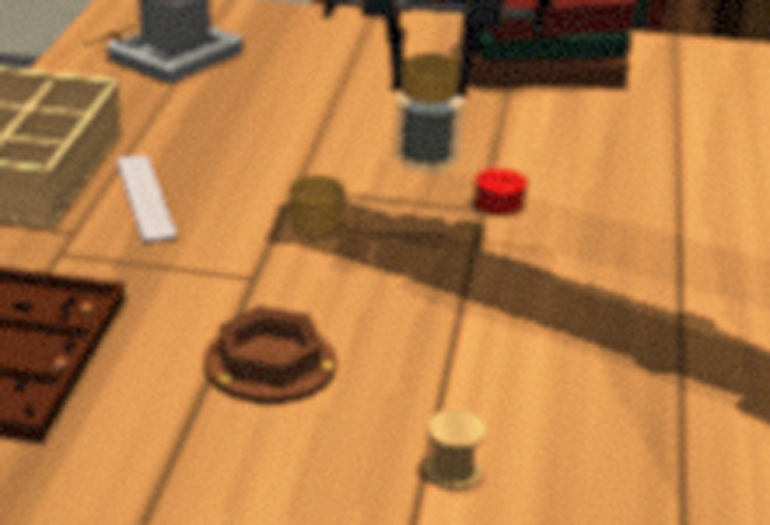

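The crop shows the jar lifted upright in the gripper at (428,120), clear of the cup at (318,205) and the red cap at (500,190). I carry it to the well next.

```bash
python3 -m creep '{"translation":[[0.2,0.09,0],[0.4,0.17,0],[0.45,0.19,0],[0.45,0.19,0],[0.45,0.19,0]],"turn":[[0,0,0],[0,0,0],[0,0,0],[0,0,0],[0,0,0]],"grip":[0,0,0,0,0]}' 50;python3 -m creep '{"translation":[[0.4,0.17,0],[0.3,0.13,0],[0.09,0.034,0],[0,0,0],[0,0,0]],"turn":[[0,0,0],[0,0,0],[0,0,0.02],[0,0,0.019],[0,0,0]],"grip":[0,0,0,0,0]}' 50; python3 d.py .563 -.035 .08 84.9; python3 - <<'E'
from h import *
f,W=cam("top"); save("over",f[150:250,230:340],5)
E
```

```text
time_s: 6.08
tool_pos: [0.537, -0.0959, 0.1427]
tool_rot: [-179.9, -0.1, 92.0]
force: [0.2, -0.3, -4.1]
grip_width: 0.0462
grasp_force: 50.0
time_s: 6.7
tool_pos: [0.5611, -0.0334, 0.1428]
tool_rot: [-179.9, -0.0, 85.0]
force: [-0.2, 0.1, -3.9]
grip_width: 0.0463
grasp_force: 50.0
t 6.7 pos [ 0.5611 -0.0334  0.1428] rot [-1.7987e+02 -4.0000e-02  8.5020e+01] q7 -11.8 F [-0.2  0.1 -3.9] M [-0.04 -0.12  0.02] w 0.046287307211918614
shift units [-0.019  0.027  0.785] turn units [-0.0007 -0.0002  0.0007]
```

View pics/over.png

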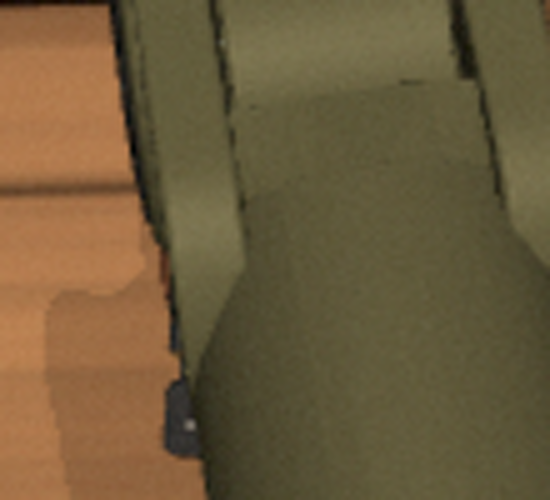

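The arm hides the jar from above in this picture, so I descend slowly and watch the force instead.

```bash
python3 -m creep '{"translation":[[-0.019,0.027,0],[0,0,0.2],[0,0,0.2],[0,0,0.13],[0,0,0]],"turn":[[0,0,0],[0,0,0],[0,0,0],[0,0,0],[0,0,0]],"grip":[0,0,0,0,0]}' 50;python3 -m creep '{"translation":[[0,0,0.06],[0,0,0.06],[0,0,0.06],[0,0,0.04],[0,0,0]],"turn":[[0,0,0],[0,0,0],[0,0,0],[0,0,0],[0,0,0]],"grip":[0,0,0,0,0]}' 50; python3 d.py .563 -.035 .0723 84.9
```

```text
time_s: 7.38
tool_pos: [0.5629, -0.0366, 0.1002]
tool_rot: [-179.8, -0.0, 84.9]
force: [-1.0, 0.2, -3.4]
grip_width: 0.0468
grasp_force: 50.0
time_s: 8.0
tool_pos: [0.5637, -0.0367, 0.0838]
tool_rot: [-180.0, 0.0, 84.9]
force: [-0.6, -0.2, -3.7]
grip_width: 0.0465
grasp_force: 50.0
t 8.0 pos [ 0.5637 -0.0367  0.0838] rot [-179.97    0.     84.89] q7 -13.8 F [-0.6 -0.2 -3.7] M [-0.01 -0.11  0.03] w 0.04648773450580415
shift units [ 0.02  -0.011  0.144] turn units [-0.0002  0.     -0.0001]
```

```bash
python3 -m creep '{"translation":[[0,0,0.05],[0,0,0.05],[0,0,0.03],[0,0,0.015],[0,0,0]],"turn":[[0,0,0],[0,0,0],[0,0,0],[0,0,0],[0,0,0]],"grip":[0,0,0,0,0]}' 50; python3 d.py .563 -.035 .0723 84.9
```

```text
time_s: 8.62
tool_pos: [0.5641, -0.0367, 0.0727]
tool_rot: [180.0, 0.0, 84.9]
force: [-1.1, -0.7, -0.3]
grip_width: 0.0468
grasp_force: 50.0
t 8.62 pos [ 0.5641 -0.0367  0.0727] rot [1.7999e+02 1.0000e-02 8.4890e+01] q7 -14.3 F [-1.1 -0.7 -0.3] M [-0.06  0.06 -0.04] w 0.046754001535182235
shift units [ 0.02  -0.015  0.006] turn units [ 0.      0.0001 -0.0001]
```

The weight came off at TCP z 0.0727, so the jar is seated. I try anticlockwise first.

```bash
python3 -m creep '{"translation":[[0,0,0.012],[0,0,0],[0,0,0],[0,0,0],[0,0,0]],"turn":[[0,0,0],[0,0,0],[0,0,-0.02],[0,0,-0.02],[0,0,-0.02]],"grip":[0,0,0,0,0]}' 50; python3 d.py .563 -.035 .0723 84.9|head -1;  python3 -m creep '{"translation":[[0,0,0],[0,0,0],[0,0,0],[0,0,0],[0,0,0]],"turn":[[0,0,-0.02],[0,0,-0.02],[0,0,-0.02],[0,0,0],[0,0,0]],"grip":[0,0,0,0,0]}' 50; python3 d.py .563 -.035 .0723 84.9|head -1;
```

```text
time_s: 9.25
tool_pos: [0.5646, -0.0366, 0.0724]
tool_rot: [179.9, 0.0, 95.8]
force: [-2.2, 0.6, 4.1]
grip_width: 0.0459
grasp_force: 50.0
t 9.25 pos [ 0.5646 -0.0366  0.0724] rot [1.7992e+02 2.0000e-02 9.5790e+01] q7 -4.0 F [-2.2  0.6  4.1] M [-0.04  0.41 -0.1 ] w 0.045891520652610415
time_s: 9.88
tool_pos: [0.5639, -0.0358, 0.0724]
tool_rot: [180.0, -0.1, 106.4]
force: [-3.9, 1.1, 4.8]
grip_width: 0.0468
grasp_force: 50.0
t 9.88 pos [ 0.5639 -0.0358  0.0724] rot [ 1.7999e+02 -7.0000e-02  1.0638e+02] q7 6.0 F [-3.9  1.1  4.8] M [ 0.36  0.77 -0.65] w 0.04680781132157868
```

```bash
python3 -m creep '{"translation":[[0,0,0],[0,0,0],[0,0,0]],"turn":[[0,0,-0.02],[0,0,-0.02],[0,0,0]],"grip":[0,0,0]}' 50|head -1; python3 d.py .563 -.035 .0723 84.9|head -1;  python3 -m creep '{"translation":[[0,0,0],[0,0,0],[0,0,0]],"turn":[[0,0,-0.02],[0,0,-0.02],[0,0,0]],"grip":[0,0,0]}' 50|head -1; python3 d.py .563 -.035 .0723 84.9|head -1;
```

```text
time_s: 10.25
t 10.25 pos [ 0.5638 -0.0355  0.0726] rot [ 1.8000e+02 -1.0000e-01  1.1356e+02] q7 12.7 F [-5.5  2.3  7.5] M [ 0.62  0.95 -1.23] w 0.04659334446514478
time_s: 10.62
t 10.62 pos [ 0.564  -0.0356  0.0724] rot [ 1.7995e+02 -1.1000e-01  1.2071e+02] q7 19.4 F [-2.8  2.4  6.2] M [ 0.49  0.7  -1.14] w 0.04635060405251521
```

Torque saturates near 1.2 Nm and the gripper slips, so this is the firm stop. I go clockwise now.

```bash
Z='' ; python3 -m creep '{"translation":[[0,0,0],[0,0,0],[0,0,0],[0,0,0],[0,0,0]],"turn":[[0,0,0.04],[0,0,0.04],[0,0,0.04],[0,0,0.04],[0,0,0]],"grip":[0,0,0,0,0]}' 50|head -1; python3 d.py .563 -.035 .0723 84.9|head -1; python3 -m creep '{"translation":[[0,0,0],[0,0,0],[0,0,0],[0,0,0],[0,0,0]],"turn":[[0,0,0.04],[0,0,0.04],[0,0,0.04],[0,0,0],[0,0,0]],"grip":[0,0,0,0,0]}' 50|head -1; python3 d.py .563 -.035 .0723 84.9|head -1; python3 -m creep '{"translation":[[0,0,0],[0,0,0],[0,0,0],[0,0,0],[0,0,0]],"turn":[[0,0,0.04],[0,0,0.04],[0,0,0.04],[0,0,0],[0,0,0]],"grip":[0,0,0,0,0]}' 50|head -1; python3 d.py .563 -.035 .0723 84.9|head -1
```

```text
time_s: 11.25
t 11.25 pos [ 0.5641 -0.0372  0.072 ] rot [1.7999e+02 7.0000e-02 9.2150e+01] q7 -7.4 F [-2.6 -1.8  3.4] M [-0.34  0.63  0.04] w 0.046612436427086484
time_s: 11.88
t 11.88 pos [ 0.5639 -0.0372  0.072 ] rot [1.800e+02 6.000e-02 7.072e+01] q7 -27.7 F [-2.9 -0.8  5.6] M [-0.45  0.86  0.05] w 0.046539574753395055
time_s: 12.5
t 12.5 pos [ 0.5639 -0.037   0.072 ] rot [1.7999e+02 4.0000e-02 4.9130e+01] q7 -48.2 F [-3.7 -0.2  5.6] M [-0.28  0.87 -0.01] w 0.046361271941295384
```

It moves easily this way, so clockwise is right. I feel for the far stop, then back off into the lift window.

```bash
for i in 1; do python3 -m creep '{"translation":[[0,0,0],[0,0,0],[0,0,0],[0,0,0]],"turn":[[0,0,0.03],[0,0,0.03],[0,0,0],[0,0,0]],"grip":[0,0,0,0]}' 50|head -1; python3 d.py .563 -.035 .0723 84.9|head -1; python3 -m creep '{"translation":[[0,0,0],[0,0,0],[0,0,0]],"turn":[[0,0,0.03],[0,0,0],[0,0,0]],"grip":[0,0,0]}' 50|head -1; python3 d.py .563 -.035 .0723 84.9|head -1;  python3 -m creep '{"translation":[[0,0,0],[0,0,0],[0,0,0]],"turn":[[0,0,0.03],[0,0,0],[0,0,0]],"grip":[0,0,0]}' 50|head -1; python3 d.py .563 -.035 .0723 84.9|head -1; done
```

```text
time_s: 13.0
t 13.0 pos [ 0.5638 -0.037   0.072 ] rot [1.7999e+02 5.0000e-02 3.8330e+01] q7 -58.5 F [-3.5 -0.9  7. ] M [-0.27  0.94  0.04] w 0.046390680559138094
time_s: 13.38
t 13.38 pos [ 0.5637 -0.0369  0.072 ] rot [1.7999e+02 5.0000e-02 3.2930e+01] q7 -63.7 F [-5.2 -1.4  5.8] M [-0.24  0.93  0.04] w 0.04621417809547156
time_s: 13.75
t 13.75 pos [ 0.5638 -0.0368  0.072 ] rot [1.7999e+02 4.0000e-02 2.7530e+01] q7 -68.8 F [-4.6 -1.3  6. ] M [-0.18  0.97 -0.01] w 0.04632323589216983
```

```bash
python3 -m creep '{"translation":[[0,0,0],[0,0,0],[0,0,0]],"turn":[[0,0,0.03],[0,0,0],[0,0,0]],"grip":[0,0,0]}' 50|head -1; python3 d.py .563 -.035 .0723 84.9|head -1; python3 -m creep '{"translation":[[0,0,0],[0,0,0],[0,0,0]],"turn":[[0,0,0.03],[0,0,0],[0,0,0]],"grip":[0,0,0]}' 50|head -1; python3 d.py .563 -.035 .0723 84.9|head -1;  python3 -m creep '{"translation":[[0,0,0],[0,0,0],[0,0,0]],"turn":[[0,0,0.03],[0,0,0],[0,0,0]],"grip":[0,0,0]}' 50|head -1; python3 d.py .563 -.035 .0723 84.9|head -1
```

```text
time_s: 14.12
t 14.12 pos [ 0.5638 -0.0368  0.072 ] rot [1.7999e+02 4.0000e-02 2.2130e+01] q7 -74.0 F [-4.4 -0.5  5.7] M [-0.18  0.98  0.05] w 0.0459875124777344
time_s: 14.5
t 14.5 pos [ 0.563  -0.0367  0.072 ] rot [-1.7999e+02  1.4000e-01  1.6750e+01] q7 -79.2 F [-6.3 -0.9  7.5] M [-0.15  1.44  0.1 ] w 0.046450692036689264
time_s: 14.88
t 14.88 pos [ 0.5638 -0.0358  0.0721] rot [-1.7996e+02  2.0000e-02  1.1380e+01] q7 -84.3 F [-5.5  0.4  6.5] M [0.18 1.   0.07] w 0.04648234504926751
```

```bash
python3 -m creep '{"translation":[[0,0,0],[0,0,0],[0,0,0]],"turn":[[0,0,0.03],[0,0,0],[0,0,0]],"grip":[0,0,0]}' 50|head -1; python3 d.py .563 -.035 .0723 84.9|head -1; python3 -m creep '{"translation":[[0,0,0],[0,0,0],[0,0,0]],"turn":[[0,0,0.03],[0,0,0],[0,0,0]],"grip":[0,0,0]}' 50|head -1; python3 d.py .563 -.035 .0723 84.9|head -1
```

```text
time_s: 15.25
t 15.25 pos [ 0.5641 -0.0352  0.072 ] rot [-1.7993e+02 -1.0000e-02  6.0100e+00] q7 -89.5 F [-4.1  1.2  5.7] M [0.43 0.79 0.04] w 0.046120868455919554
time_s: 15.62
t 15.62 pos [ 0.5637 -0.0355  0.0721] rot [-1.7996e+02  4.0000e-02  6.3000e-01] q7 -94.7 F [-4.7  2.   6.8] M [0.37 1.11 0.23] w 0.046240008547064095
```

```bash
python3 -m creep '{"translation":[[0,0,0],[0,0,0],[0,0,0]],"turn":[[0,0,0.03],[0,0,0],[0,0,0]],"grip":[0,0,0]}' 50|head -1; python3 d.py .563 -.035 .0723 84.9|head -1; python3 -m creep '{"translation":[[0,0,0],[0,0,0],[0,0,0]],"turn":[[0,0,0.02],[0,0,0],[0,0,0]],"grip":[0,0,0]}' 50|head -1; python3 d.py .563 -.035 .0723 84.9|head -1
```

```text
time_s: 16.0
t 16.0 pos [ 0.5635 -0.0362  0.0722] rot [ 1.7998e+02  6.0000e-02 -4.7800e+00] q7 -99.9 F [-4.9 -0.3  8.3] M [0.04 1.28 0.22] w 0.0460644817769619
time_s: 16.38
t 16.38 pos [ 0.5634 -0.0364  0.0722] rot [ 1.7994e+02  7.0000e-02 -8.3100e+00] q7 -103.3 F [-5.7 -0.5  8.1] M [-0.03  1.31  0.63] w 0.04642713333805674
```

The far stop is felt at yaw of about −5 to −8. I back off about 21° and lift gently.

```bash
python3 -m creep '{"translation":[[0,0,0],[0,0,0],[0,0,0],[0,0,0],[0,0,0]],"turn":[[0,0,-0.03],[0,0,-0.03],[0,0,-0.03],[0,0,-0.03],[0,0,0]],"grip":[0,0,0,0,0]}' 50|head -1; python3 d.py .563 -.035 .0723 84.9|head -1; python3 -m creep '{"translation":[[0,0,-0.02],[0,0,-0.02],[0,0,-0.02],[0,0,0],[0,0,0]],"turn":[[0,0,0],[0,0,0],[0,0,0],[0,0,0],[0,0,0]],"grip":[0,0,0,0,0]}' 50|head -1; python3 d.py .563 -.035 .0723 84.9|head -1
```

```text
time_s: 17.0
t 17.0 pos [ 0.5645 -0.0357  0.0722] rot [-1.7996e+02 -7.0000e-02  1.3230e+01] q7 -82.6 F [-2.8  0.6  5.6] M [0.22 0.72 0.02] w 0.04597791336183931
time_s: 17.62
t 17.62 pos [ 0.5641 -0.0367  0.0763] rot [ 1.80e+02 -1.00e-02  1.29e+01] q7 -82.7 F [-0.6 -0.5 -1.8] M [ 0.04  0.03 -0.01] w 0.046468408677107984
```

```bash
python3 -m creep '{"translation":[[0,0,-0.04],[0,0,0],[0,0,0],[0,0,0]],"turn":[[0,0,0],[0,0,0],[0,0,0],[0,0,0]],"grip":[0,0,0,0]}' 50; python3 - <<'E'
from h import *
f,W=cam("side"); save("lift2",f[120:250,190:330],5)
E
```

```text
time_s: 18.12
tool_pos: [0.564, -0.0367, 0.0796]
tool_rot: [180.0, -0.0, 12.9]
force: [-0.5, -0.6, -0.1]
grip_width: 0.0464
grasp_force: 50.0
```

View pics/lift2.png

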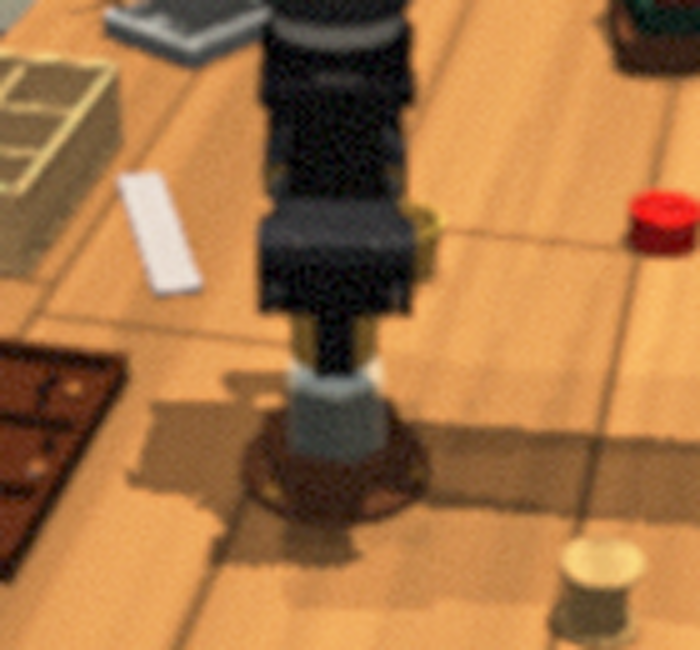

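The jar stands in the holder at (337,420). The wrist force no longer shows the jar's weight, so the cap is free and I lift it straight up.

```bash
python3 -m creep '{"translation":[[0,0,-0.06],[0,0,-0.08],[0,0,-0.1],[0,0,0],[0,0,0]],"turn":[[0,0,0],[0,0,0],[0,0,0],[0,0,0],[0,0,0]],"grip":[0,0,0,0,0]}' 50; python3 - <<'E'
from h import *
f,W=cam("side"); save("lift3",f[120:250,190:330],5)
E
```

```text
time_s: 18.8
tool_pos: [0.5639, -0.0368, 0.0988]
tool_rot: [180.0, 0.0, 12.9]
force: [-0.4, -0.7, -1.4]
grip_width: 0.0463
grasp_force: 50.0
```

View pics/lift3.png

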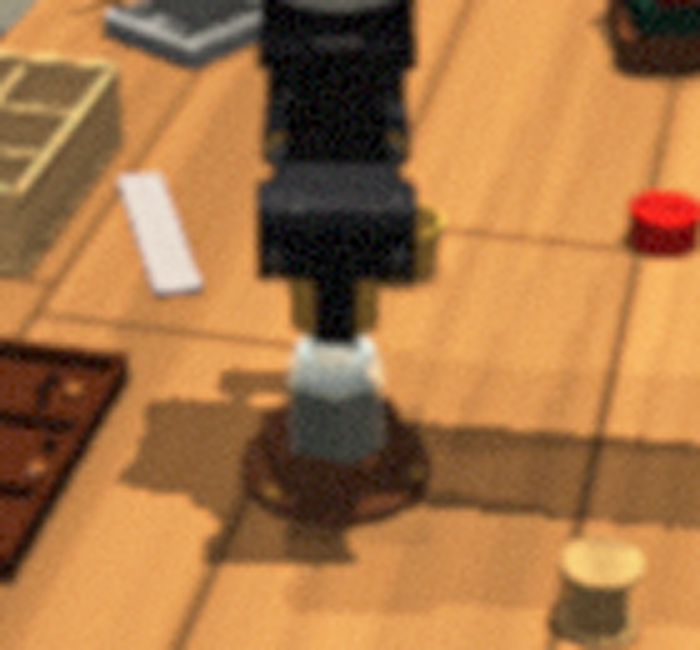

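The jar's neck shows at (337,360) with the jar unmoved, and the cap is above it. I lift it the rest of the way.

```bash
python3 -m creep '{"translation":[[0,0,-0.12],[0,0,-0.15],[0,0,-0.15],[0,0,-0.12],[0,0,-0.04]],"turn":[[0,0,0],[0,0,0],[0,0,0],[0,0,0],[0,0,0]],"grip":[0,0,0,0,0]}' 50; python3 -m creep '{"translation":[[0,0,0],[0,0,0],[0,0,0],[0,0,0],[0,0,0]],"turn":[[0,0,0],[0,0,0],[0,0,0],[0,0,0],[0,0,0]],"grip":[0,0,0,0,0]}' 50; python3 - <<'E'
from h import *
f,W=cam("side"); save("fin",f[120:250,190:330],5)
E
```

```text
time_s: 19.48
tool_pos: [0.5645, -0.0367, 0.1463]
tool_rot: [180.0, -0.1, 12.9]
force: [-0.5, -0.3, -0.3]
grip_width: 0.0464
grasp_force: 50.0
time_s: 20.1
tool_pos: [0.5639, -0.0367, 0.145]
tool_rot: [-180.0, 0.0, 12.9]
force: [0.3, -0.5, -1.0]
grip_width: 0.0461
grasp_force: 50.0
```

View pics/fin.png

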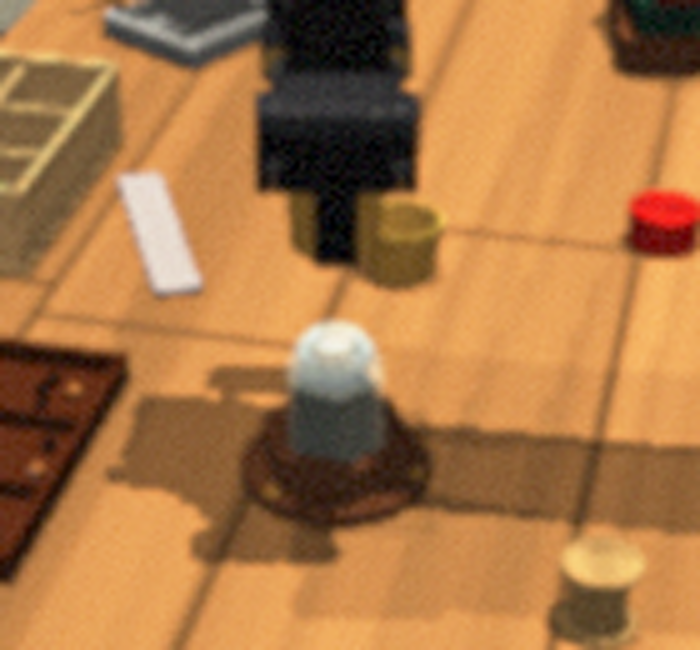

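The open jar stands in the holder at (337,390). The cap is held at (335,220), about 7 cm above its closed place, and the cup (405,245), spool and red cap have not moved.

```bash
python3 -c "
from cell import env
print(env.sign_off())"
```

```text
the job is handed in; nothing more can be done
None
```

I handed the job in at about 20 s of robot time. The jar from beside the brass cup stands in the holder, its cap came off clockwise, and the gripper holds the cap still about 7 cm above its closed position; sign-off returned no verdict.

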